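# Steady the rocking jar stand and put the jar back on it

## Robot

A 6-joint arm with a two-finger parallel gripper is mounted at the origin on the work surface. World frame = base frame: x ahead of the robot, y to its left, z up, the work surface at z = 0. Lengths are in m, angles in rad, forces in N, time in s.
With the tool pointing down it reaches from about 0.35 to 0.775 m from the base axis. Payload 5.5 kg.
Tool frame: the origin (TCP) lies at the centre of the arm's flange, where the gripper is bolted on; the fingertips stand bot.tip_reach ahead of it and the grasp point (between the pads) lies 155 mm ahead of it (bot.tip_reach is the distance from the TCP to the fingertips, in m); z points along the fingers, y is the direction in which the jaws open and shut (so a half turn about z gives the same grasp; the last joint's range is limited). The gripper opens to 85 mm and grips with 20 to 120 N. Pads are 22 mm wide; open, the fingers measure 114 mm over their backs; the gripper's body (76 mm by 85 mm) begins 54 mm behind the grasp point. The pads swing forward as they close: fully open they stand 13 mm farther back than shut.
Start: joints at [0.976, 0.313, 0.046, 1.304, 0, 1.431], TCP at [0.253, 0.517, 0.405] pointing down, gripper open.
Joint ranges: [-2.76, 2.76], [-0.86, 1.69], [-1.03, 1.26], [-2.2, 2.34], [-1.47, 1.5], [-3.14, 3.14]. Speed limits (rad/s): [2.57, 2.57, 3.14, 3.14, 3.14, 3.14].

## Interface

Orientations are given as a unit quaternion [x, y, z, w].
In Python, from station import bot, camera gives the robot as it stands.
- The arm moves only by the tool jog_arm, never from a script. Its arguments are lists of equal length, an entry for each row: "slide": the shift along the tool's x, y, z in cm, a list of three; "yaw": the turn about the tool's z in rad. A call has 1 to 20 rows; each row shifts and turns the commanded pose from where the row before left it, along the tool's axes as they then stand; what a row does not reach is not made up. A row lasts 1/8 s, in which the tool goes at most 62.5 mm and 10.7 degrees, less where a joint would pass 70% of its speed; a pose out of reach is approached as far as the arm can. A call with a gripper value outside its range is refused whole. "claw" is the finger opening in cm, from 0 to 8.54, set as the call begins (left out, the last holds). The fingers move at their own pace and stop on an object; "squeeze" is the grip in N (left out, the last holds). Time passes only in rows, so rows that do not move let the fingers close. It gives the time, the measured TCP pose, the force and the opening at its end, in the units of the state.
- bot.state(): the state, without advancing time (a new reading comes with each control period).
- camera(name): name is "side" or "top" or "wrist"; returns a dict with "image" (384x512x3 uint8, red, green, blue), "mtx" (3x3 intrinsics, pixels), "cam_to_world" (4x4, takes a point from camera to world coordinates). Camera axes: x right, y up, looking along -z (the intrinsics and any distortion apply to the point x, -y, -z); pixel columns grow to the right and rows downward; lengths in m; the calibration is good to about 2 mm. A picture is of the moment at which its call begins. There is no depth.
- bot.close_job(): hands the job in, once; it reports no verdict.
The state is a dict: "t": time; "joint_pos": joint angles; "qd": joint speeds; "tau": joint torques, N m; "position": TCP position; "tool_rot": TCP orientation; "contact_force": force on the tool from outside, world axes, zero at the start; "wrist_torque": the same for the moment, N m; "width": finger opening in m.
Only numpy, scipy, OpenCV 4.12 (cv2) and the standard library are available. Lean on these libraries where they do the work, as an engineer would, in place of code of your own. Each camera call takes 0.05 s, during which the arm holds its last target.

## Task

On the market counter, the small four-footed jar stand rocks because it has been put on its tray turned the wrong way. Turn it until its two long feet drop fully into the two wells of the tray and all four feet are down, then let go and stand the amber glass jar upright in the middle of the stand's wooden top. Leave the tin, the spray bottle and the calculator where they are.

Things in the scene. Friction and masses are not known exactly. Their poses are not given: they have to be found in the camera images.
- tray: Fixed level square tray, 190 x 190 mm; white-painted floor 15 mm above the counter, rim 5 mm higher and 4 mm thick, dark. Origin: centre of the underside, on the counter; z up. Two square wells are sunk in the floor on the tray's own x axis, at x = +70 and -70 mm. Place and yaw vary.
- tray_well (a point): Centre of the bottom of the tray's +x well: 28 x 28 mm square, 9 mm deep, 6 mm above the counter. The well at x = -70 mm is the same.
- stand: Loose stand, about 0.6 kg: plus of four arms (z 23 to 31 mm), feet below, 24 mm column, wooden head. Origin: on the column's axis, level with the long feet's tips; z up. Starts rocking on the tray, near its centre, tilted about 0.1 rad. Half turns are equal: seated, its x axis lies along the tray's x, either way round, origin 6 mm above the tray's; it starts 0.5 to 1.57 rad off.
- stand_foot (a point): Tip of the long foot at the stand's x = +70 mm, z = 0: narrow, 18 mm diameter with a ball-shaped tip of 9 mm radius. The foot at x = -70 mm is the same.
- stand_pad (a point): Underside of the short foot at the stand's y = +62 mm, z = 9 mm: a broad round pad, 36 mm diameter, too broad for the wells. The one at y = -62 mm is the same.
- stand_top (a point): Centre of the top of the stand's wooden head, 80 mm above the stand's origin; the jar belongs here. The head is 84 mm along the stand's x, 56 mm along its y, 20 mm thick (z 60 to 80 mm); free space round and below it lets it be gripped across the 56 mm from above.
- jar: Loose closed amber glass jar with a steel lid and paper label, 58 mm diameter, 100 mm tall, about 0.3 kg, upright on the counter. Origin: centre of its underside; z up. Its place and the tin's may be swapped.
- tin: Bystander: loose plain aluminium can, 66 mm diameter, 120 mm tall, upright. Origin: centre of its underside.
- sprayer: Bystander: loose blue spray bottle with white trigger head, 80 mm diameter, about 176 mm tall, upright. Origin: centre of its underside.
- calculator: Bystander: loose flat grey desk calculator, 170 x 120 x 23 mm. Origin: centre of its underside.
There are look-alikes about, which are no part of the job. Of the things shaped like the stand, the wooden one is meant.

How it is judged:
By the outcome, as a careful person would: the job done as asked, in the order asked, and still so for the second after the job is handed in, with the robot touching nothing.
It also fails if it takes over 59 s, if anything falls off the work surface, if the arm or the gripper's body presses on something with over 40 N, if the wrist force passes 120 N, or if a joint passes its speed limit or range.

## Working session

There is one attempt and no reset: what is moved stays moved. The work goes in short steps, Python scripts to look and compute and a tool call to move; the robot and the scene stay as the last step left them, time stands still between calls to the robot, and variables do not carry over. Pictures are saved under pics/ and viewed, and the job is handed in when it is done.

Besides the shell and the picture viewer there is one more tool, called after "Call:" by a JSON object that holds its "method" and its "body", one argument or row to a line. jog_arm: Moves the arm, as the interface text tells. Its arguments: {"type":"object","properties":{"slide":{"type":"array","items":{"type":"array","items":{"type":"number"}}},"yaw":{"type":"array","items":{"type":"number"}},"claw":{"type":"number"},"squeeze":{"type":"number"}},"required":["slide","yaw"]}

```bash
ls; mkdir -p pics
python3 - <<'E'
from station import bot, camera
import cv2,pickle
s=bot.state(); print(s, bot.tip_reach)
d={}
for n in ("side","top","wrist"):
    c=camera(n); d[n]=c; cv2.imwrite(f"pics/{n}0.png",cv2.resize(c["image"][:,:,::-1],(768,576),interpolation=cv2.INTER_CUBIC)); print(n,c["mtx"].tolist(),c["cam_to_world"].round(4).tolist(),[k for k in c])
pickle.dump(d,open("d0.pkl","wb"))
E
```

```text
pics
{'t': 0.0, 'joint_pos': array([9.76403668e-01, 3.13996111e-01, 4.49897545e-02, 1.30363242e+00,
       3.77617059e-05, 1.43119824e+00]), 'qd': array([-0.00099495,  0.00194167, -0.00020417, -0.00060804, -0.00203956,
       -0.00122937]), 'tau': array([-6.04477318e-04, -4.80628681e+01,  2.98531920e+01,  1.94031000e-02,
       -1.99918281e-04, -3.66394488e-06]), 'position': array([0.25247333, 0.51638067, 0.40381545]), 'tool_rot': array([ 2.25442502e-01,  9.74256039e-01, -8.53106750e-04, -3.48171045e-04]), 'contact_force': array([ 0.48175087, -0.06107827, -0.54490555]), 'wrist_torque': array([-0.01241049, -0.00654849, -0.02962165]), 'width': 0.08554628801388135} 0.1734
side [[405.34946232116704, 0.0, 254.87661604737315], [0.0, 405.34946232116704, 186.04114371104447], [0.0, 0.0, 1.0]] [[0.7339, 0.502, -0.4575, -0.0617], [-0.6791, 0.5291, -0.5088, -0.637], [-0.0134, 0.6842, 0.7292, 0.995], [0.0, 0.0, 0.0, 1.0]] ['image', 'mtx', 'cam_to_world']
top [[390.5734893392642, 0.0, 254.01350652770014], [0.0, 390.5734893392642, 187.19325067097313], [0.0, 0.0, 1.0]] [[0.0296, 0.9979, -0.0582, 0.4419], [-0.9995, 0.0291, -0.0091, -0.0226], [-0.0074, 0.0585, 0.9983, 1.178], [0.0, 0.0, 0.0, 1.0]] ['image', 'mtx', 'cam_to_world']
wrist [[314.0950684175344, 0.0, 252.13408815219285], [0.0, 314.0950684175344, 191.7293879726872], [0.0, 0.0, 1.0]] [[0.4397, -0.8594, -0.2609, 0.1844], [0.8981, 0.4203, 0.1292, 0.5497], [-0.0014, -0.2912, 0.9567, 0.3731], [0.0, 0.0, 0.0, 1.0]] ['image', 'mtx', 'cam_to_world']
```

View pics/top0.png

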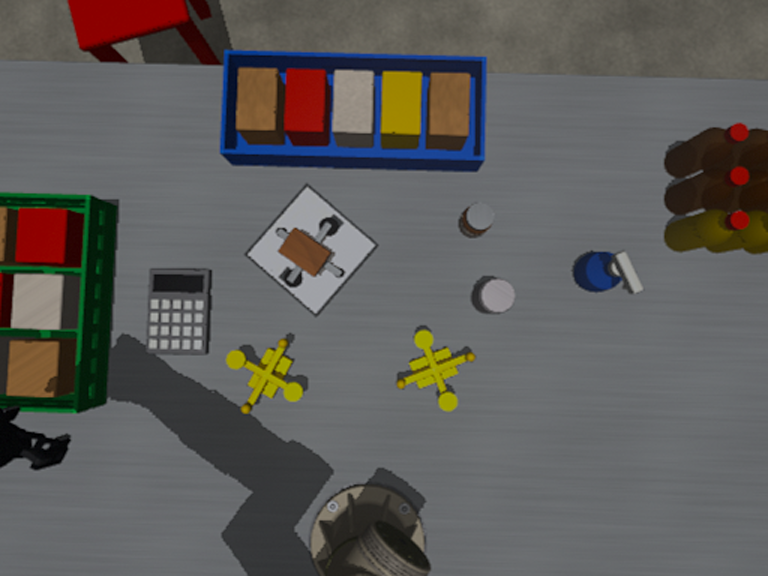

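View pics/side0.png

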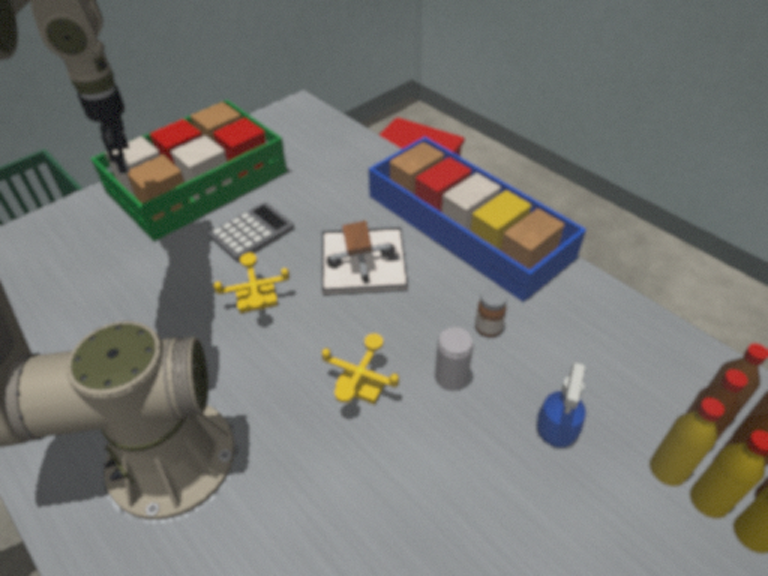

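View pics/wrist0.png

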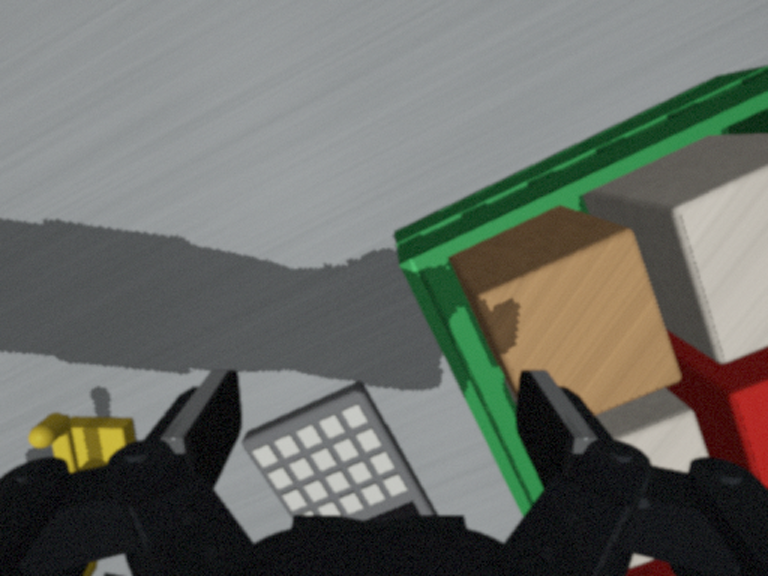

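The top view shows the tray centred at about (312,250)/1.5 px with the brown-headed stand on it. The jar (brown, with its lid) is at about (480,220) and the tin at about (495,295). I'll enlarge the tray and the jar.

Run:
```python
import cv2,pickle,numpy as np
d=pickle.load(open("d0.pkl","rb"))
def crop(n,x0,y0,w,h,f,out):
    im=d[n]["image"][y0:y0+h,x0:x0+w,::-1]
    cv2.imwrite(out,cv2.resize(im,None,fx=f,fy=f,interpolation=cv2.INTER_CUBIC))
a=crop("top",155,115,100,100,6,"pics/tt.png")
crop("top",295,125,60,90,6,"pics/tj.png")
crop("side",205,140,75,65,8,"pics/st.png")
```

```text
(no output)
```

View pics/tt.png

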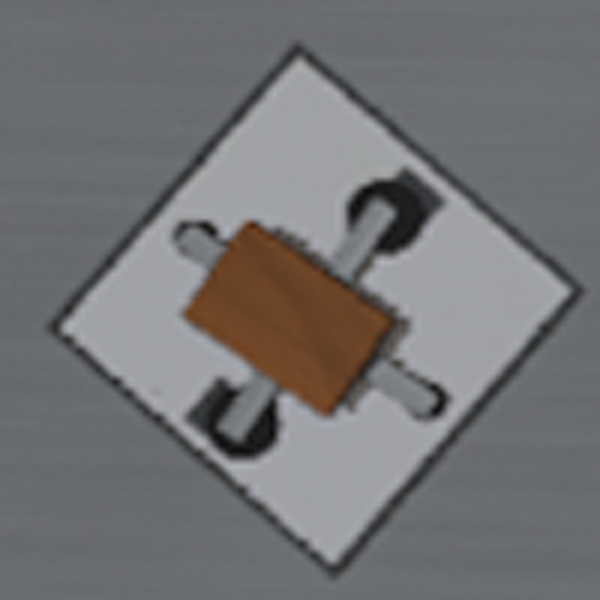

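View pics/tj.png

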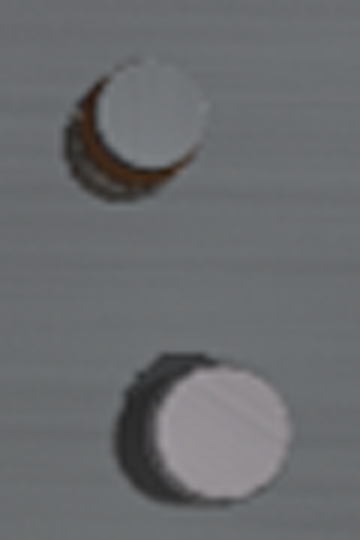

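View pics/st.png

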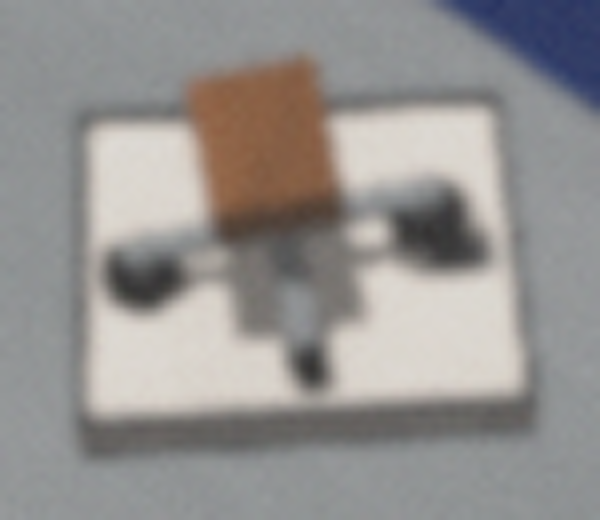

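```bash
cat > h.py <<'E'
import numpy as np
def ray(c,u,v):
    K=c["mtx"];T=c["cam_to_world"]
    d=np.array([(u-K[0,2])/K[0,0],-(v-K[1,2])/K[1,1],-1.0])
    return T[:3,3],T[:3,:3]@d
def atz(c,u,v,z):
    o,d=ray(c,u,v); return o+d*(z-o[2])/d[2]
def proj(c,P):
    K=c["mtx"];T=c["cam_to_world"]
    p=T[:3,:3].T@(np.asarray(P,float)-T[:3,3]); 
    return np.array([K[0,2]+K[0,0]*p[0]/-p[2],K[1,2]-K[1,1]*p[1]/-p[2]])
E
python3 - <<'E'
import pickle,numpy as np
from h import *
d=pickle.load(open("d0.pkl","rb")); t=d["top"]; s=d["side"]
def ct(x,y,f=6,x0=155,y0=115): return ((x+.5)/f+x0-.5,(y+.5)/f+y0-.5)
C=np.array([atz(t,*ct(*p),0.02) for p in [(298,43),(584,290),(335,579),(51,326)]])
print("tray top",C.round(4),C.mean(0), np.linalg.norm(C-np.roll(C,1,0),axis=1))
S=np.array([atz(s,*ct(x,y,8,205,140),0.02) for x,y in [(78,108),(502,95),(537,405),(80,422)]])
print("tray side",S.round(4),S.mean(0),np.linalg.norm(S-np.roll(S,1,0),axis=1))
w=[atz(t,*ct(*p),0.015) for p in [(418,195),(210,402)]]; print("wells",w)
for e in [C[1]-C[2],C[0]-C[3],C[0]-C[1],C[3]-C[2],w[0]-w[1]]: print(np.degrees(np.arctan2(e[1],e[0])))
H=np.array([atz(t,*ct(*p),0.095) for p in [(250,222),(395,322),(330,415),(186,312)]])
print("head",H.round(4),H.mean(0),np.linalg.norm(H-np.roll(H,1,0),axis=1))
for e in [H[1]-H[0],H[2]-H[3],H[0]-H[3],H[1]-H[2]]: print(np.degrees(np.arctan2(e[1],e[0])))
F=np.array([atz(t,*ct(*p),0.04) for p in [(190,240),(432,400)]]);print("longfeet",F,F.mean(0),np.degrees(np.arctan2(*(F[1]-F[0])[1::-1])))
F=np.array([atz(t,*ct(*p),0.03) for p in [(385,215),(240,425)]]);print("pads",F,F.mean(0))
print("jar",atz(t,*ct(153,114,6,295,125),0.1),"tin",atz(t,*ct(224,432,6,295,125),0.12))
E
```

```text
tray top [[ 0.7018  0.1431  0.02  ]
 [ 0.5817 -0.0036  0.02  ]
 [ 0.4349  0.115   0.02  ]
 [ 0.5562  0.2608  0.02  ]] [0.5686518  0.12880767 0.02      ] [0.18724404 0.18965417 0.18878898 0.18966929]
tray side [[ 0.5546  0.262   0.02  ]
 [ 0.6978  0.1375  0.02  ]
 [ 0.5772 -0.008   0.02  ]
 [ 0.4357  0.1132  0.02  ]] [0.56635101 0.12616706 0.02      ] [0.19049137 0.18981166 0.18900266 0.18633853]
wells [array([0.62774525, 0.08092277, 0.015     ]), array([0.52093545, 0.18102557, 0.015     ])]
-38.91373867844685
-38.913326268140935
50.708828355853456
50.24213172252764
-43.14342692914541
head [[0.6001 0.1517 0.095 ]
 [0.5552 0.0825 0.095 ]
 [0.5111 0.1111 0.095 ]
 [0.5571 0.1798 0.095 ]] [0.55586975 0.13126622 0.095     ] [0.05137684 0.08245526 0.052629   0.08271446]
-122.93855070275755
-123.80646839026716
-33.24965004942378
-32.97039084896066
longfeet [[0.59839454 0.18956614 0.04      ]
 [0.52335815 0.06844889 0.04      ]] [0.56087635 0.12900751 0.04      ] -121.7796663813416
pads [[0.6149384  0.09554679 0.03      ]
 [0.50902138 0.16319935 0.03      ]] [0.56197989 0.12937307 0.03      ]
jar [ 0.63152757 -0.19273878  0.1       ] tin [ 0.4843403  -0.22439879  0.12      ]
```

```bash
cat >> h.py <<'E'
def R2(q):
    from scipy.spatial.transform import Rotation as Ro
    return Ro.from_quat(q).as_matrix()
def psi(st):
    R=R2(st["tool_rot"]); return np.arctan2(R[1,0],R[0,0])
def plan(p,ps,P,PS,n):
    "p,ps current; target P,PS (rad); straight line in n rows"
    p=np.array(p,float);P=np.array(P,float)
    dy=-(PS-ps)/n
    sl=[];yw=[];acc=0
    for i in range(n):
        q=p+(P-p)/(n-i)
        y=round(-(PS-ps)/(n-i),2)
        d=q-p
        l=np.array([np.cos(ps)*d[0]+np.sin(ps)*d[1],np.sin(ps)*d[0]-np.cos(ps)*d[1],-d[2]])
        l=np.round(l*100,1)
        sl.append(l.tolist());yw.append(y)
        L=l/100
        p=p+np.array([np.cos(ps)*L[0]+np.sin(ps)*L[1],np.sin(ps)*L[0]-np.cos(ps)*L[1],-L[2]])
        ps-=y
    print(sl);print(yw);print("end",p.round(4),np.degrees(ps).round(2))
E
python3 - <<'E'
from h import *; from station import bot
s=bot.state();print(np.degrees(psi(s)))
plan([.253,.517,.405],psi(s),[.557,.129,.34],np.radians(57),10)
E
```

```text
153.94202759136115
[[-4.4, -2.2, 0.7], [-4.7, -1.4, 0.6], [-4.9, -0.5, 0.7], [-4.9, 0.3, 0.6], [-4.8, 1.1, 0.7], [-4.6, 1.9, 0.6], [-4.1, 2.7, 0.7], [-3.6, 3.3, 0.6], [-3.1, 3.9, 0.6], [-2.3, 4.4, 0.7]]
[np.float64(0.17), np.float64(0.17), np.float64(0.17), np.float64(0.17), np.float64(0.17), np.float64(0.17), np.float64(0.17), np.float64(0.17), np.float64(0.17), np.float64(0.16)]
end [0.557  0.1289 0.34  ] 57.11
```

Call:
{"method": "jog_arm", "body": {
  "slide": [
    [-4.4,-2.2,0.7],
    [-4.7,-1.4,0.6],
    [-4.9,-0.5,0.7],
    [-4.9,0.3,0.6],
    [-4.8,1.1,0.7],
    [-4.6,1.9,0.6],
    [-4.1,2.7,0.7],
    [-3.6,3.3,0.6],
    [-3.1,3.9,0.6],
    [-2.3,4.4,0.7],
    [0,0,0],
    [0,0,0]
  ],
  "yaw": [0.17,0.17,0.17,0.17,0.17,0.17,0.17,0.17,0.17,0.16,0,0],
  "claw": 8.54
}}

```text
t: 1.65
position: [0.5563, 0.1284, 0.3393]
tool_rot: [0.878, 0.478, -0.001, -0.0]
contact_force: [-0.2, -0.1, 0.3]
width: 0.0854
```

Run:
```python
from h import *; from station import bot,camera
import cv2,pickle
c=camera("wrist"); pickle.dump(c,open("w1.pkl","wb"))
cv2.imwrite("pics/w1.png",cv2.resize(c["image"][:,:,::-1],(768,576),interpolation=cv2.INTER_CUBIC))
s=bot.state();print(s["joint_pos"],np.degrees(psi(s)))
```

```text
[ 8.72754828e-02  3.31952949e-01 -8.88986364e-02  1.15086757e+00
  3.71115871e-04  2.23076911e+00] 57.18685915044233
```

View pics/w1.png

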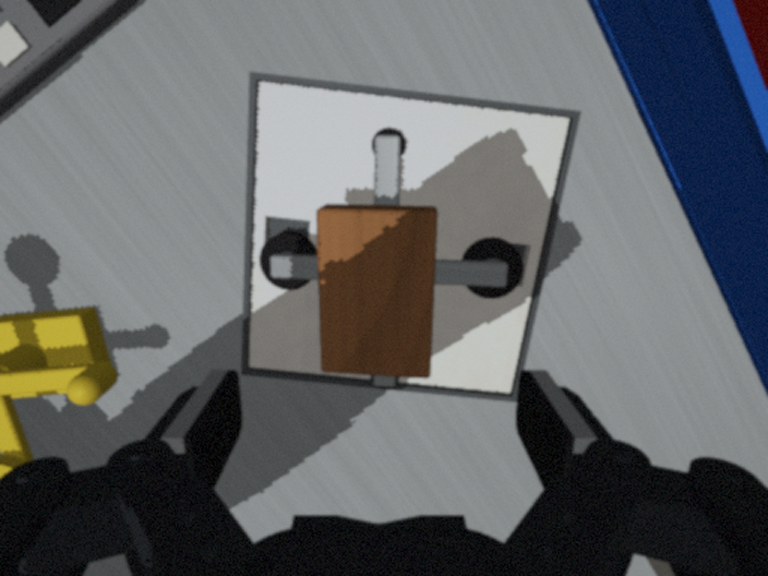

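The wrist view shows the head square to the jaws and centred: corners (318,207), (436,207), (428,376), (322,374). The tray corners are at (251,72), (580,112), (515,399) and (243,374), and the wells peek out at (287,232) and (518,258).

Run:
```python
from h import *
import pickle
c=pickle.load(open("w1.pkl","rb"))
f=lambda p:((p[0]+.5)/1.5-.5,(p[1]+.5)/1.5-.5)
C=np.array([atz(c,*f(p),.02) for p in [(251,72),(580,112),(515,399),(243,374)]])
print(C.mean(0),np.linalg.norm(C-np.roll(C,1,0),axis=1),C.round(4))
for e in [C[1]-C[0],C[2]-C[3],C[0]-C[3],C[1]-C[2]]: print(np.degrees(np.arctan2(e[1],e[0])))
H=np.array([atz(c,*f(p),.095) for p in [(318,207),(437,207),(429,377),(322,374)]])
print(H.mean(0),np.linalg.norm(H-np.roll(H,1,0),axis=1))
for e in [H[1]-H[0],H[2]-H[3],H[0]-H[3],H[1]-H[2]]: print(np.degrees(np.arctan2(e[1],e[0])))
```

```text
[0.56921434 0.13069154 0.02      ] [0.18904353 0.18852484 0.18698567 0.18701794] [[ 5.558e-01  2.632e-01  2.000e-02]
 [ 7.017e-01  1.437e-01  2.000e-02]
 [ 5.827e-01 -5.000e-04  2.000e-02]
 [ 4.367e-01  1.164e-01  2.000e-02]]
-39.3275285168557
-38.697356918685244
50.939362424994115
50.477088663273655
[0.55671328 0.13418116 0.095     ] [0.08328919 0.0535675  0.08491593 0.0537702 ]
-32.882042147477755
-34.61820455847362
56.33599423594638
56.47110263575221
```

Call:
{"method": "jog_arm", "body": {
  "slide": [
    [0.2,-0.1,3.4],
    [0,0,3.4],
    [0,0,2.0],
    [0,0,1.4],
    [0,0,0],
    [0,0,0]
  ],
  "yaw": [0.01,0,0,0,0,0]
}}

```text
t: 2.45
position: [0.5572, 0.1312, 0.2387]
tool_rot: [0.881, 0.474, 0.001, 0.0]
contact_force: [0.2, -0.1, 0.5]
width: 0.0854
```

Call:
{"method": "jog_arm", "body": {
  "slide": [
    [0,0,0],
    [0,0,0],
    [0,0,0],
    [0,0,0],
    [0,0,0],
    [0,0,0]
  ],
  "yaw": [0,0,0,0,0,0],
  "claw": 4.0,
  "squeeze": 40
}}

```text
t: 3.2
position: [0.5573, 0.1307, 0.2389]
tool_rot: [0.881, 0.474, 0.001, 0.0]
contact_force: [-0.5, 0.1, 6.2]
width: 0.0558
```

Call:
{"method": "jog_arm", "body": {
  "slide": [
    [0,0,-1.5],
    [0,0,-1.0],
    [0,0,0],
    [0,0,0]
  ],
  "yaw": [0,0,0,0],
  "squeeze": 60
}}

```text
t: 3.7
position: [0.5567, 0.1307, 0.2624]
tool_rot: [0.881, 0.474, -0.0, -0.0]
contact_force: [-0.6, 0.2, -4.6]
width: 0.0553
```

Run:
```python
from h import *; from station import bot,camera
import cv2,pickle
for n in("wrist","side"):
    c=camera(n); pickle.dump(c,open(n[0]+"2.pkl","wb"))
    im=c["image"][:,:,::-1]
    if n=="side": im=im[110:230,170:330]; im=cv2.resize(im,(768,576),interpolation=cv2.INTER_CUBIC)
    cv2.imwrite("pics/%s2.png"%n[0],cv2.resize(im,(768,576),interpolation=cv2.INTER_CUBIC))
s=bot.state();print(s["position"],np.degrees(psi(s)),s["contact_force"],s["wrist_torque"])
```

```text
[0.55659816 0.13071004 0.26212217] 56.539326935964425 [ 0.25408276 -0.05170483 -5.2929907 ] [-0.00987501 -0.01938797  0.01732508]
```

View pics/w2.png

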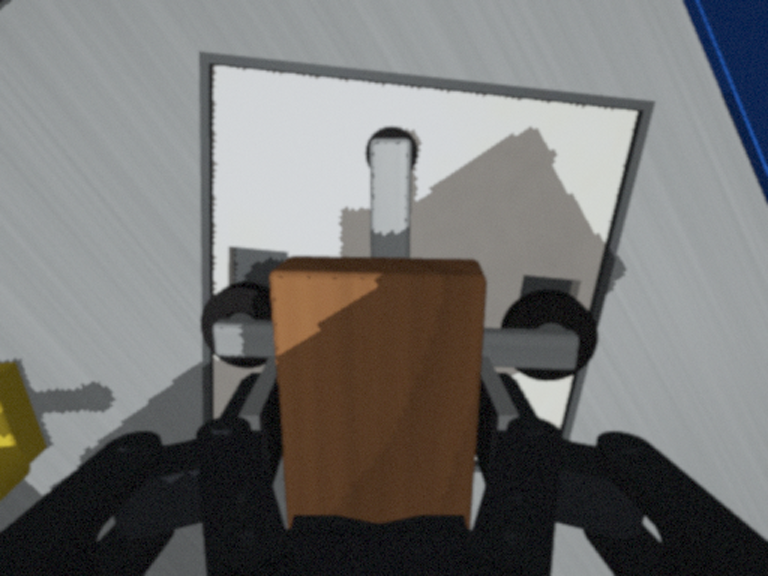

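View pics/s2.png

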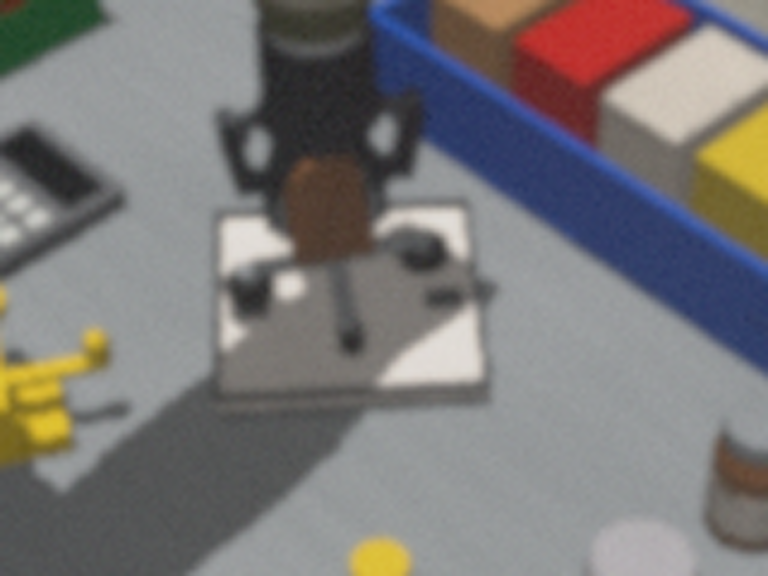

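Run:
```python
from h import *
import pickle
c=pickle.load(open("w2.pkl","rb"))
f=lambda p:((p[0]+.5)/1.5-.5,(p[1]+.5)/1.5-.5)
tcp=np.array([.5566,.1307]);ps=np.radians(56.54)
ex=np.array([np.cos(ps),np.sin(ps)]);ey=np.array([np.sin(ps),-np.cos(ps)])
def L(p,z):
    q=atz(c,*f(p),z)[:2]-tcp; return (q@ex*1000).round(1),(q@ey*1000).round(1)
for z in(.115,.12,.125): print(z,[L(p,z) for p in[(272,270),(378,272),(485,273)]])
for z in(.045,.055,.065): print("pad",z,[L(p,z) for p in[(247,325),(549,335)]])
print("foot", [L((391,148),z) for z in (.045,.055,.063)])
C=np.array([atz(c,*f(p),.02)[:2] for p in [(201,53),(653,103)]]);e=C[1]-C[0];print(C,np.linalg.norm(e),np.degrees(np.arctan2(e[1],e[0])))
n=np.array([e[1],-e[0]])/np.linalg.norm(e); print("ctr",C.mean(0)+n*.095)
W=[atz(c,*f(p),.015)[:2] for p in [(231,247),(286,252),(524,276),(579,281)]]; 
e=W[2]-W[0]; print(W,np.linalg.norm(e),np.degrees(np.arctan2(e[1],e[0])), "ctr",(W[0]+W[1]+W[2]+W[3])/4+n*.014)
```

```text
0.115 [(np.float64(43.5), np.float64(-28.7)), (np.float64(43.0), np.float64(-1.5)), (np.float64(42.7), np.float64(25.9))]
0.12 [(np.float64(44.8), np.float64(-27.5)), (np.float64(44.3), np.float64(-1.5)), (np.float64(44.0), np.float64(24.7))]
0.125 [(np.float64(46.1), np.float64(-26.3)), (np.float64(45.7), np.float64(-1.5)), (np.float64(45.4), np.float64(23.5))]
pad 0.045 [(np.float64(0.9), np.float64(-57.3)), (np.float64(-3.7), np.float64(71.3))]
pad 0.055 [(np.float64(4.8), np.float64(-54.3)), (np.float64(0.5), np.float64(67.4))]
pad 0.065 [(np.float64(8.7), np.float64(-51.3)), (np.float64(4.6), np.float64(63.5))]
foot [(np.float64(72.9), np.float64(3.3)), (np.float64(72.9), np.float64(3.0)), (np.float64(73.0), np.float64(2.8))]
[[0.55555551 0.26303585]
 [0.70132874 0.14374435]] 0.18836214922181171 -39.29470194542048
ctr [0.56827774 0.12986972]
[array([0.51323905, 0.19315799]), array([0.53329817, 0.17702375]), array([0.6209659 , 0.10503013]), array([0.64171897, 0.08833316])] 0.13918187623380088 -39.28548817505074 ctr [0.56843919 0.13005168]
```

```bash
cat > fit.py <<'E'
from h import *
import pickle,sys
from scipy.optimize import least_squares
from scipy.spatial.transform import Rotation as Ro
w=pickle.load(open("w2.pkl","rb"));s=pickle.load(open("s2.pkl","rb"))
fw=lambda p:np.array([(p[0]+.5)/1.5-.5,(p[1]+.5)/1.5-.5])
fs=lambda p:np.array([(p[0]+.5)/4.8-.5+170,(p[1]+.5)/4.8-.5+110])
# tool x ~ stand +x, tool y = stand -y
obs=[(w,fw((272,270)),(42,28,80)),(w,fw((485,273)),(42,-28,80)),(w,fw((290,257)),(42,28,60)),(w,fw((476,261)),(42,-28,60)),
 (w,fw((247,325)),(0,62,16)),(w,fw((549,335)),(0,-62,16)),(w,fw((392,128)),(79,0,16)),
 (s,fs((249,290)),(0,62,16)),(s,fs((420,248)),(0,-62,16)),(s,fs((350,340)),(-70,0,8))]
def M(x,P): return Ro.from_euler("ZYX",x[3:6]).apply(np.array(P)/1000)+x[:3]
def r(x):
    o=[]
    for c,uv,P in obs: o+=list(proj(c,M(x,P))-uv)
    return np.array(o+[x[4]*20])
x=least_squares(r,[.5566,.1307,.04,np.radians(56.5),0,0],loss="soft_l1").x
print("pos",x[:3].round(4),"ypr deg",np.degrees(x[3:]).round(2)); print(r(x)[:-1].reshape(-1,2).round(1).tolist())
print("top",M(x,(0,0,80)),"z of pts: feet",M(x,(70,0,0))[2],M(x,(-70,0,0))[2],"pads",M(x,(0,62,9))[2],M(x,(0,-62,9))[2])
E
python3 fit.py
```

```text
pos [0.5619 0.128  0.0343] ypr deg [ 5.703e+01 -1.000e-02 -5.670e+00]
[[-1.7, 0.4], [-0.0, 0.9], [0.3, -2.2], [0.7, -3.1], [0.4, 0.6], [-1.4, -0.2], [0.3, 0.5], [0.2, -1.5], [0.7, -0.0], [0.7, 0.8]]
top [0.55522975 0.13227179 0.11391776] z of pts: feet 0.034316354365709255 0.034303183596222066 pads 0.03713546607247562 0.04939587069227999
```

Run:
```python
from h import *
plan([.5566,.1307,.263],np.radians(56.54),[.565,.1248,.263],np.radians(140.3),9)
```

```text
[[-0.0, 0.1, -0.0], [-0.0, 0.1, -0.0], [-0.0, 0.1, -0.0], [-0.1, 0.1, -0.0], [-0.1, 0.1, -0.0], [-0.1, 0.1, -0.0], [-0.1, 0.1, -0.0], [-0.1, 0.0, -0.0], [-0.1, 0.0, -0.0]]
[np.float64(-0.16), np.float64(-0.16), np.float64(-0.16), np.float64(-0.16), np.float64(-0.16), np.float64(-0.17), np.float64(-0.16), np.float64(-0.17), np.float64(-0.16)]
end [0.5649 0.1245 0.263 ] 140.19
```

Call:
{"method": "jog_arm", "body": {
  "slide": [
    [0,0.1,0],
    [0,0.1,0],
    [0,0.1,0],
    [-0.1,0.1,0],
    [-0.1,0.1,0],
    [-0.1,0.1,0],
    [-0.1,0.1,0],
    [-0.1,0,0],
    [-0.1,0,0],
    [0,0,0],
    [0,0,0]
  ],
  "yaw": [-0.16,-0.16,-0.16,-0.16,-0.16,-0.17,-0.16,-0.17,-0.16,0,0]
}}

```text
t: 5.18
position: [0.5651, 0.1246, 0.2624]
tool_rot: [0.342, 0.94, -0.0, -0.0]
contact_force: [0.6, 0.0, -4.5]
width: 0.0553
```

```bash
cat > look.py <<'E'
import sys
from h import *; from station import bot,camera
import cv2,pickle
k=sys.argv[1]
for n in sys.argv[2:]:
    c=camera(n); pickle.dump(c,open(n[0]+k+".pkl","wb"))
    im=c["image"][:,:,::-1]
    if n=="side": im=im[110:230,170:330]
    cv2.imwrite("pics/%s%s.png"%(n[0],k),cv2.resize(im,(768,576),interpolation=cv2.INTER_CUBIC))
s=bot.state();print(s["t"],s["position"],np.degrees(psi(s)),s["contact_force"].round(1),s["wrist_torque"].round(2),s["width"],s["joint_pos"].round(2))
E
python3 look.py 3 wrist side
```

```text
5.275 [0.56513868 0.12458863 0.26254253] 140.09903632497688 [ 0.3  0.6 -4.8] [-0.06 -0.03 -0.02] 0.055410017067777435 [ 0.08  0.4  -0.19  0.98  0.    0.77]
```

View pics/w3.png

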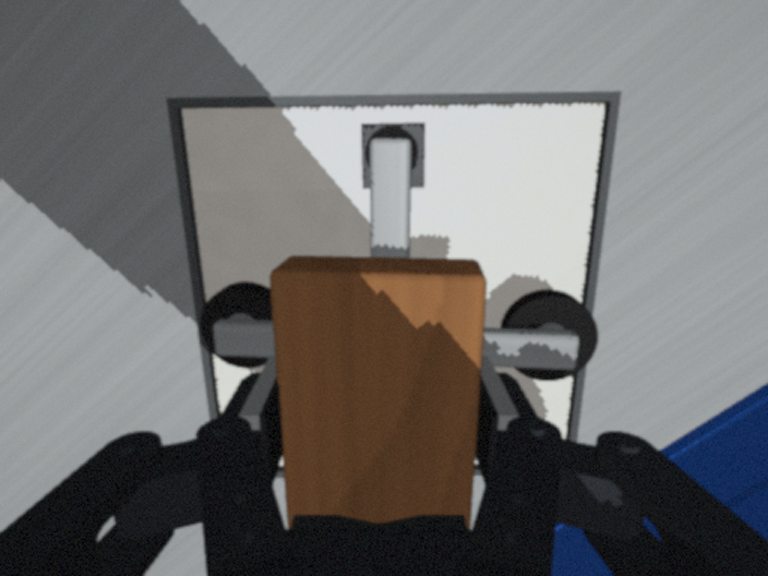

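View pics/s3.png

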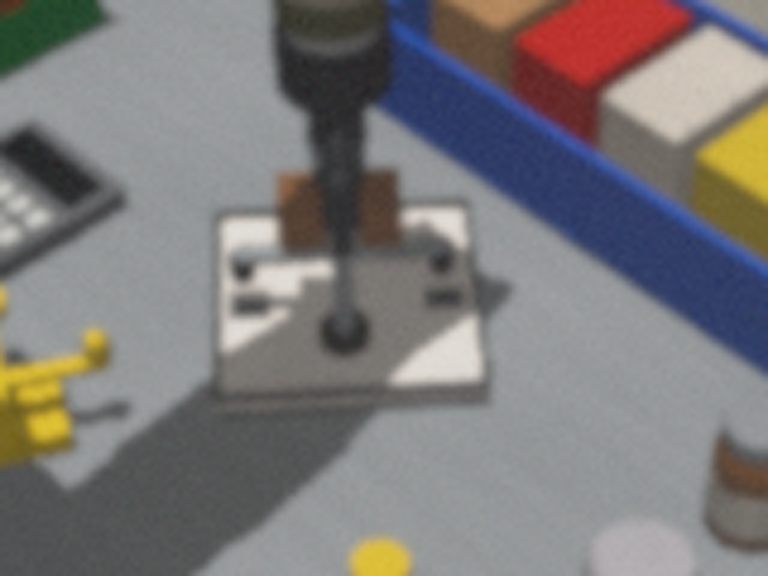

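The long foot at (391,150) sits inside the outline of the well (362–425, 124–187). I'll check this with numbers.

```bash
cat > chk.py <<'E'
exec(open("fit.py").read())
w3=pickle.load(open("w3.pkl","rb"))
W=np.array([atz(w3,*fw(p),.015)[:2] for p in [(362,124),(425,124),(424.5,187),(364,187)]]);print(W.mean(0),np.linalg.norm(W-np.roll(W,1,0),axis=1))
C=np.array([atz(w3,*fw(p),.02)[:2] for p in [(168,99),(620,93)]]);e=C[1]-C[0];a=np.arctan2(e[1],e[0]);n=np.array([e[1],-e[0]])/np.linalg.norm(e);cen=C.mean(0)+n*.095
print("tray ctr",cen,"x-axis deg",np.degrees(a)+90, "well->ctr",np.degrees(np.arctan2(*(W.mean(0)-cen)[::-1])))
def tool(P,t,ps): d=P[:2]-t; return np.array([np.cos(ps)*d[0]+np.sin(ps)*d[1],np.sin(ps)*d[0]-np.cos(ps)*d[1]])
t2=np.array([.5566,.1307]);p2=np.radians(56.54);t3=np.array([.5651,.1246]);p3=np.radians(140.1)
for nm,P in(("o",(0,0,0)),("foot+",(70,0,0)),("foot-",(-70,0,0))):
    print(nm,"tool mm",(tool(M(x,P),t2,p2)*1000).round(1))
print("well tool",(tool(W.mean(0),t3,p3)*1000).round(1),"ctr tool",(tool(cen,t3,p3)*1000).round(1),(tool(np.array([.5675,.1278]),t3,p3)*1000).round(1))
E
python3 chk.py
```

```text
pos [0.5619 0.128  0.0343] ypr deg [ 5.703e+01 -1.000e-02 -5.670e+00]
[[-1.7, 0.4], [-0.0, 0.9], [0.3, -2.2], [0.7, -3.1], [0.4, 0.6], [-1.4, -0.2], [0.3, 0.5], [0.2, -1.5], [0.7, -0.0], [0.7, 0.8]]
top [0.55522975 0.13227179 0.11391776] z of pts: feet 0.034316354365709255 0.034303183596222066 pads 0.03713546607247562 0.04939587069227999
[0.51489212 0.17504032] [0.02688291 0.02738609 0.02688041 0.02730331]
tray ctr [0.56948396 0.13011751] x-axis deg 140.71922035684355 well->ctr 140.5495473317356
o tool mm [0.6 5.9]
foot+ tool mm [70.6  5.3]
foot- tool mm [-69.4   6.5]
well tool [70.9  6.5] ctr tool [0.2 7. ] [0.2 4. ]
```

Call:
{"method": "jog_arm", "body": {
  "slide": [
    [0,0,1.0],
    [0,0,0.6],
    [0,0,0.3],
    [0,0,0],
    [0,0,0]
  ],
  "yaw": [0,0,0,0,0]
}}

```text
t: 5.9
position: [0.5654, 0.1246, 0.2439]
tool_rot: [0.34, 0.94, 0.0, 0.0]
contact_force: [-0.2, -0.0, -4.6]
width: 0.0554
```

Call:
{"method": "jog_arm", "body": {
  "slide": [
    [0,0,0.2],
    [0,0,0.2],
    [0,0,0]
  ],
  "yaw": [0,0,0]
}}

```text
t: 6.28
position: [0.5651, 0.1246, 0.2395]
tool_rot: [0.34, 0.94, -0.0, -0.0]
contact_force: [-0.6, -0.1, -5.0]
width: 0.0554
```

```bash
python3 look.py 4 wrist side
```

```text
6.375 [0.5651689  0.12456731 0.23965694] 140.19301345892345 [-0.1 -0.8 -5.2] [ 0.02 -0.01 -0.03] 0.05564747930897625 [ 0.08  0.42 -0.22  0.93  0.    0.77]
```

View pics/w4.png

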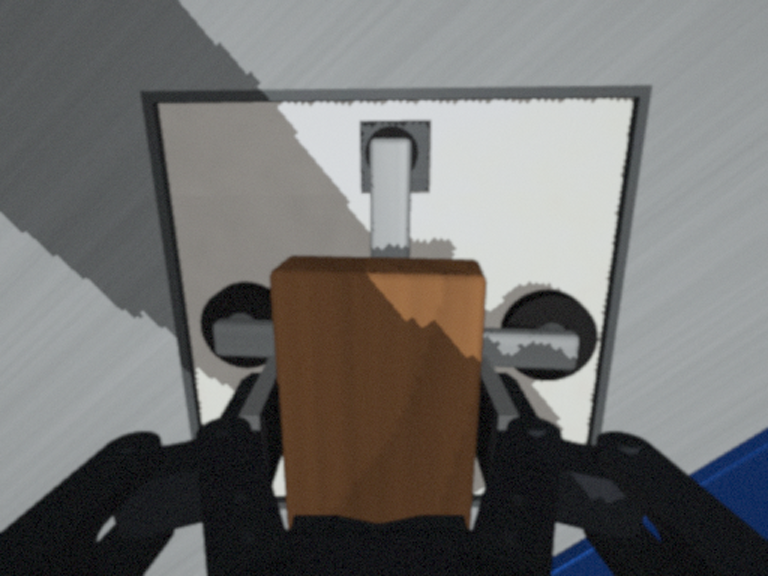

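View pics/s4.png

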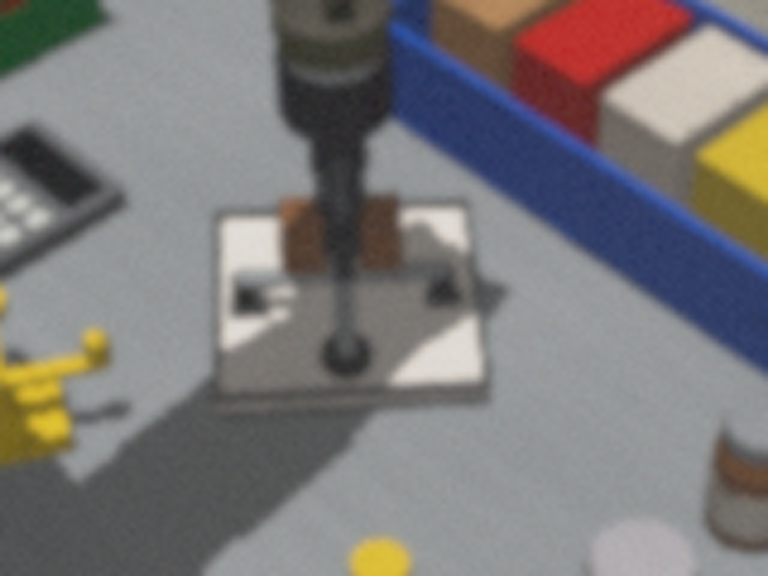

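The foot stays centred over the well and there is no contact yet, so I'll keep lowering in small steps.

Call:
{"method": "jog_arm", "body": {
  "slide": [
    [0,0,0.2],
    [0,0,0.2],
    [0,0,0.1],
    [0,0,0]
  ],
  "yaw": [0,0,0,0]
}}

```text
t: 6.88
position: [0.5658, 0.1245, 0.2372]
tool_rot: [0.341, 0.94, 0.0, 0.002]
contact_force: [-1.2, 0.2, 11.1]
width: 0.0552
```

Call:
{"method": "jog_arm", "body": {
  "slide": [
    [0,0,0.1],
    [0,0,0.1],
    [0,0,0.1],
    [0,0,0]
  ],
  "yaw": [0,0,0,0],
  "squeeze": 30
}}

```text
t: 7.38
position: [0.5666, 0.1248, 0.2354]
tool_rot: [0.34, 0.94, 0.001, 0.003]
contact_force: [-1.6, 1.8, 15.3]
width: 0.0556
```

Call:
{"method": "jog_arm", "body": {
  "slide": [
    [0,0,0],
    [0,0,0],
    [0,0,0],
    [0,0,0],
    [0,0,0]
  ],
  "yaw": [0,0,0,0,0],
  "claw": 8.54
}}

```text
t: 8.0
position: [0.5652, 0.1245, 0.2315]
tool_rot: [0.34, 0.94, -0.0, -0.0]
contact_force: [-0.6, 1.2, -0.2]
width: 0.0854
```

Call:
{"method": "jog_arm", "body": {
  "slide": [
    [0,0,-3],
    [0,0,-5],
    [0,0,-5],
    [0,0,0]
  ],
  "yaw": [0,0,0,0]
}}

```text
t: 8.5
position: [0.5666, 0.1247, 0.3665]
tool_rot: [0.34, 0.94, 0.002, 0.004]
contact_force: [1.1, -0.1, 0.0]
width: 0.0855
```

```bash
python3 look.py 5 wrist side
```

```text
8.6 [0.56528734 0.12456801 0.36202263] 140.19307662810425 [-0.4  0.1  0.1] [ 0.02  0.03 -0.03] 0.08544581152871586 [ 0.08  0.33 -0.03  1.21  0.    0.77]
```

View pics/w5.png

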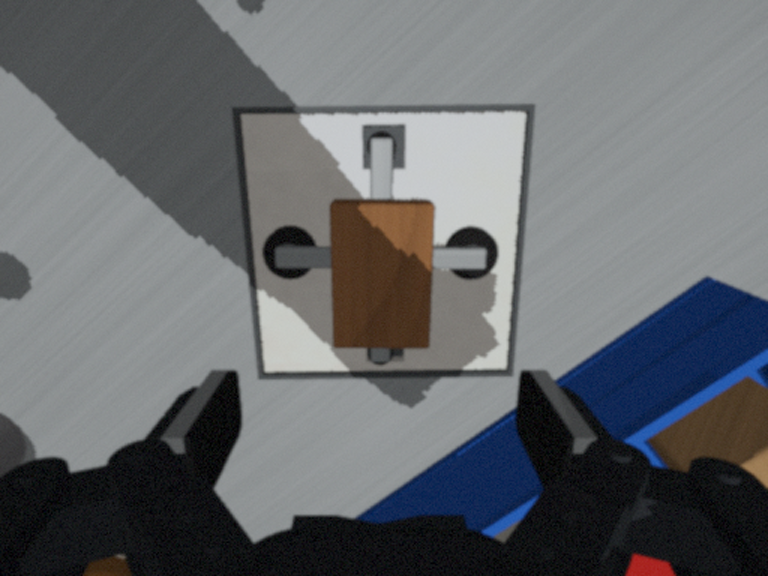

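View pics/s5.png

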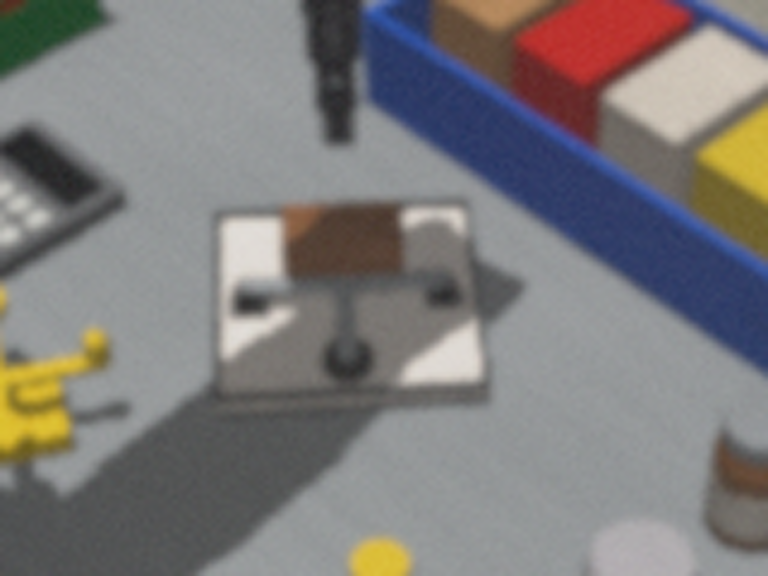

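The stand looks level, with the pads symmetric at (290,252) and (471,252) and the feet in the wells at (382,150) and (380,353). I'll fit the pose to check its height and tilt.

```bash
cat > fit5.py <<'E'
from h import *
import pickle
from scipy.optimize import least_squares
from scipy.spatial.transform import Rotation as Ro
w=pickle.load(open("w5.pkl","rb"))
fw=lambda p:np.array([(p[0]+.5)/1.5-.5,(p[1]+.5)/1.5-.5])
obs=[(fw((331,201)),(42,28,80)),(fw((434,201)),(42,-28,80)),(fw((430,348)),(-42,-28,80)),(fw((333,348)),(-42,28,80)),
 (fw((290,252)),(0,62,16)),(fw((471,252)),(0,-62,16)),(fw((382,133)),(79,0,16))]
def M(x,P): return Ro.from_euler("ZYX",x[3:6]).apply(np.array(P)/1000)+x[:3]
r=lambda x:np.array([proj(w,M(x,P))-uv for uv,P in obs]).ravel()
x=least_squares(r,[.568,.129,.006,np.radians(140),0,0]).x
print(x[:3].round(4),np.degrees(x[3:]).round(2),"top",M(x,(0,0,80)).round(4));print(r(x).reshape(-1,2).round(1).tolist())
C=np.array([atz(w,*fw(p),.02)[:2] for p in [(233,107),(535,105),(512,376),(259,378)]]);print(C.mean(0),np.linalg.norm(C-np.roll(C,1,0),axis=1))
E
python3 fit5.py
python3 - <<'E'
import cv2,pickle
im=pickle.load(open("s5.pkl","rb"))["image"][145:200,210:280,::-1]
cv2.imwrite("pics/s5c.png",cv2.resize(im,None,fx=10,fy=10,interpolation=cv2.INTER_CUBIC))
E
```

```text
[0.5673 0.1286 0.0032] [139.92   0.76  -0.  ] top [0.5665 0.1293 0.0832]
[[-0.8, 0.1], [0.8, 0.4], [-0.2, -0.5], [0.3, -0.5], [0.3, 0.5], [-0.1, 0.9], [-0.3, -0.7]]
[0.56894783 0.13093322] [0.18861018 0.18896551 0.1888337  0.18844963]
```

View pics/s5c.png

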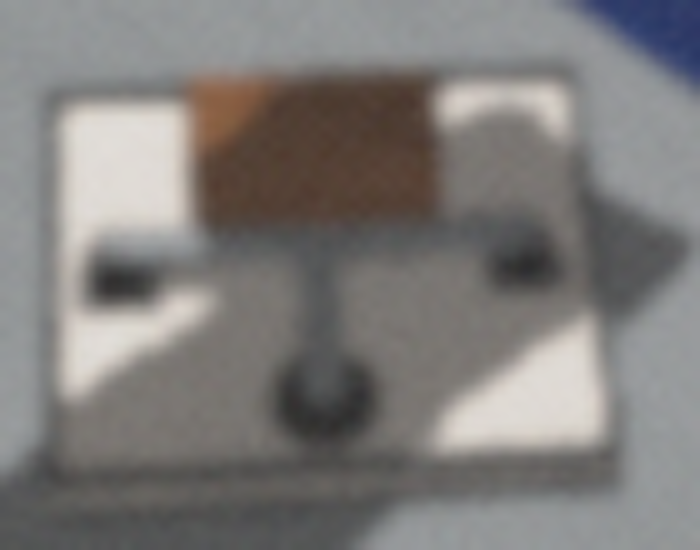

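The fit gives the stand level (tilt under 1°), yaw 140° against the tray's 140.7°, and the head top near z = 0.083–0.086, so it's seated. Next is the jar.

Run:
```python
from h import *
plan([.5653,.1246,.362],np.radians(140.2),[.6300,-.1935,.34],np.radians(140.2),6)
```

```text
[[-4.2, -3.4, 0.4], [-4.2, -3.4, 0.4], [-4.2, -3.4, 0.4], [-4.2, -3.4, 0.3], [-4.3, -3.3, 0.3], [-4.2, -3.4, 0.4]]
[np.float64(-0.0), np.float64(-0.0), np.float64(-0.0), np.float64(-0.0), np.float64(-0.0), np.float64(-0.0)]
end [ 0.6297 -0.1933  0.34  ] 140.2
```

Call:
{"method": "jog_arm", "body": {
  "slide": [
    [-4.2,-3.4,0.4],
    [-4.2,-3.4,0.4],
    [-4.2,-3.4,0.4],
    [-4.2,-3.4,0.3],
    [-4.3,-3.3,0.3],
    [-4.2,-3.4,0.4],
    [0,0,0],
    [0,0,0]
  ],
  "yaw": [0,0,0,0,0,0,0,0]
}}

```text
t: 9.6
position: [0.629, -0.1933, 0.3376]
tool_rot: [0.341, 0.94, 0.0, -0.002]
contact_force: [-0.1, 0.6, 0.7]
width: 0.0853
```

```bash
python3 look.py 6 wrist
```

```text
9.65 [ 0.62913722 -0.19257726  0.33822943] 140.21593076114402 [-0.3 -0.9  0.4] [ 0.01 -0.03 -0.03] 0.08519210540940968 [-0.42  0.5   0.16  1.24  0.    0.28]
```

View pics/w6.png

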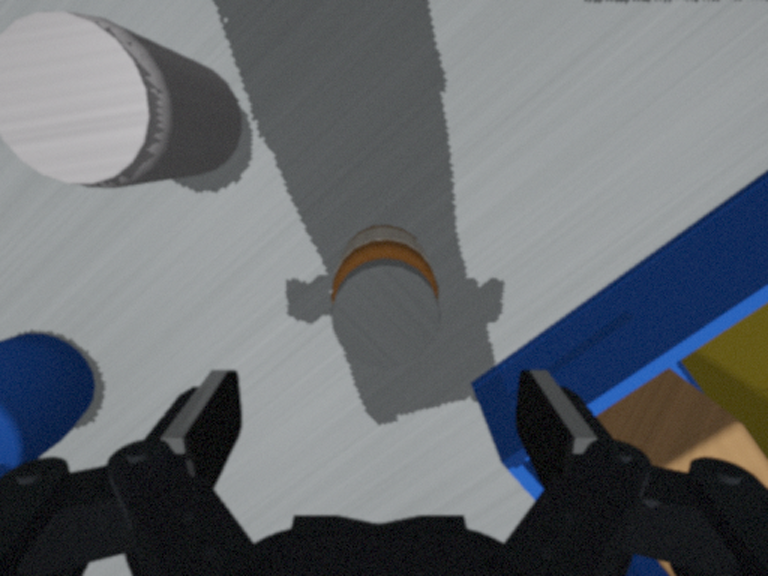

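Run:
```python
from h import *
import pickle
w=pickle.load(open("w6.pkl","rb"));t=pickle.load(open("d0.pkl","rb"))["top"]
f=lambda p:((p[0]+.5)/1.5-.5,(p[1]+.5)/1.5-.5)
for z in(.098,.1): print("jar",atz(w,*f((385,314)),z), [np.linalg.norm(atz(w,*f((331,312)),z)-atz(w,*f((440,312)),z))])
for p in[(222,165),(484,170),(473,383),(768,170)]: print(p,[atz(t if i==0 else w,*f(p),z).round(3).tolist() for i in(0,1) for z in(0,.06)])
```

```text
jar [ 0.63050522 -0.19119981  0.098     ] [np.float64(0.051299662672803566)]
jar [ 0.62993153 -0.19075757  0.1       ] [np.float64(0.05080898950624299)]
(222, 165) [[0.738, 0.32, 0.0], [0.723, 0.303, 0.06], [0.516, -0.228, 0.0], [0.526, -0.212, 0.06]]
(484, 170) [[0.743, -0.214, 0.0], [0.728, -0.204, 0.06], [0.624, -0.103, 0.0], [0.614, -0.111, 0.06]]
(473, 383) [[0.313, -0.2, 0.0], [0.319, -0.191, 0.06], [0.74, -0.198, 0.0], [0.707, -0.187, 0.06]]
(768, 170) [[0.759, -0.789, 0.0], [0.743, -0.75, 0.06], [0.739, 0.035, 0.0], [0.706, -0.0, 0.06]]
```

Call:
{"method": "jog_arm", "body": {
  "slide": [
    [0,0.1,3.5],
    [0,0,3.5],
    [0,0,2.5],
    [0,0,1.8],
    [0,0,1.0],
    [0,0,0],
    [0,0,0]
  ],
  "yaw": [0,0,0,0,0,0,0]
}}

```text
t: 10.52
position: [0.6307, -0.1927, 0.2178]
tool_rot: [0.34, 0.94, -0.0, 0.001]
contact_force: [0.2, -0.2, -0.3]
width: 0.0856
```

Call:
{"method": "jog_arm", "body": {
  "slide": [
    [0,0,0],
    [0,0,0],
    [0,0,0],
    [0,0,0],
    [0,0,0],
    [0,0,0]
  ],
  "yaw": [0,0,0,0,0,0],
  "claw": 4.0,
  "squeeze": 35
}}

```text
t: 11.28
position: [0.6307, -0.1927, 0.218]
tool_rot: [0.34, 0.94, 0.0, 0.001]
contact_force: [0.6, 1.9, 5.7]
width: 0.057
```

Call:
{"method": "jog_arm", "body": {
  "slide": [
    [0,0,-0.5],
    [0,0,-2],
    [0,0,-4],
    [0,0,-4],
    [0,0,-3.5],
    [0,0,0],
    [0,0,0]
  ],
  "yaw": [0,0,0,0,0,0,0]
}}

```text
t: 12.15
position: [0.6298, -0.1925, 0.3552]
tool_rot: [0.341, 0.94, 0.0, -0.001]
contact_force: [-0.8, 0.6, -2.4]
width: 0.0567
```

```bash
python3 look.py 7 wrist
python3 - <<'E'
import cv2
from station import camera
import pickle
c=camera("side");pickle.dump(c,open("s7.pkl","wb"))
cv2.imwrite("pics/s7.png",cv2.resize(c["image"][100:300,200:420,::-1],None,fx=3,fy=3,interpolation=cv2.INTER_CUBIC))
E
```

```text
12.2 [ 0.6296873  -0.19245338  0.35455693] 140.18400635059496 [ 0.7  0.7 -2.8] [-0.03 -0.01  0.04] 0.05664212101278421 [-0.42  0.5   0.2   1.28  0.    0.28]
```

View pics/w7.png

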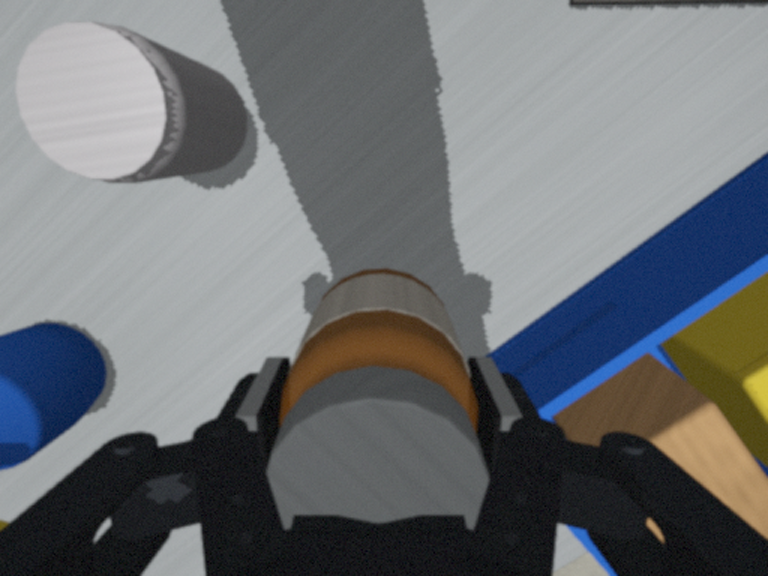

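View pics/s7.png

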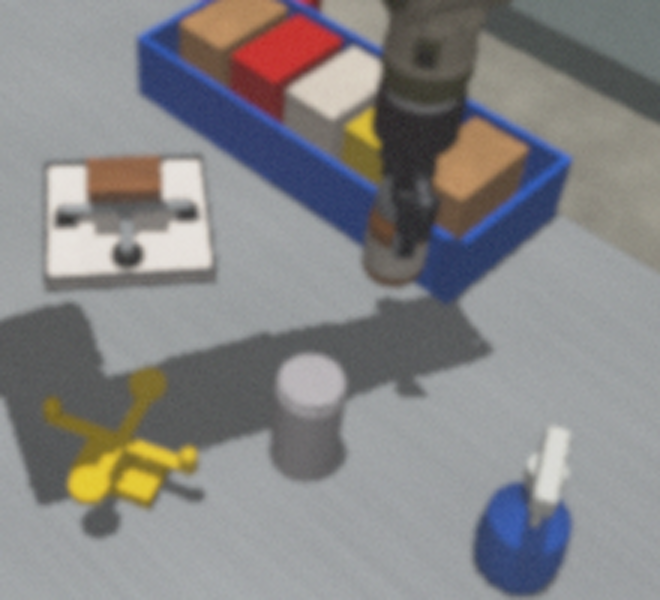

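Run:
```python
from h import *
import pickle
w=pickle.load(open("w7.pkl","rb"))
f=lambda p:((p[0]+.5)/1.5-.5,(p[1]+.5)/1.5-.5)
t=np.array([.6297,-.1925]);ps=np.radians(140.2)
for p,z in[((378,366),.237),((268,470),.237),((489,470),.237),((380,269),.137),((303,335),.14),((456,335),.14)]:
    d=atz(w,*f(p),z)[:2]-t; print(p,(1000*np.array([np.cos(ps)*d[0]+np.sin(ps)*d[1],np.sin(ps)*d[0]-np.cos(ps)*d[1]])).round(1))
plan([.6303,-.1925,.357],ps,[.567,.1285,.357],ps,8)
```

```text
(378, 366) [32.5 -0.4]
(268, 470) [  7.4 -24.6]
(489, 470) [ 7.4 24. ]
(380, 269) [27.1  0.3]
(303, 335) [ -0.9 -32.2]
(456, 335) [-0.9 32.3]
[[3.2, 2.6, -0.0], [3.2, 2.6, -0.0], [3.2, 2.6, -0.0], [3.2, 2.6, -0.0], [3.2, 2.6, -0.0], [3.1, 2.5, -0.0], [3.2, 2.6, -0.0], [3.1, 2.5, -0.0]]
[np.float64(-0.0), np.float64(-0.0), np.float64(-0.0), np.float64(-0.0), np.float64(-0.0), np.float64(-0.0), np.float64(-0.0), np.float64(-0.0)]
end [0.567  0.1284 0.357 ] 140.2
```

Run:
```python
from h import *
import pickle,cv2
w=pickle.load(open("w7.pkl","rb"))
f=lambda p:((p[0]+.5)/1.5-.5,(p[1]+.5)/1.5-.5)
t=np.array([.6297,-.1925]);ps=np.radians(140.2)
for p,z in[((378,400),.237),((378,366),.222),((378,366),.225),((380,309),.18)]:
    d=atz(w,*f(p),z)[:2]-t; print(p,(1000*np.array([np.cos(ps)*d[0]+np.sin(ps)*d[1],np.sin(ps)*d[0]-np.cos(ps)*d[1]])).round(1))
im=pickle.load(open("s7.pkl","rb"))["image"][150:205,310:360,::-1]
cv2.imwrite("pics/s7c.png",cv2.resize(im,None,fx=10,fy=10,interpolation=cv2.INTER_CUBIC))
```

```text
(378, 400) [24.7 -0.4]
(378, 366) [25.1 -0.4]
(378, 366) [26.6 -0.4]
(380, 309) [24.8  0.1]
```

View pics/s7c.png

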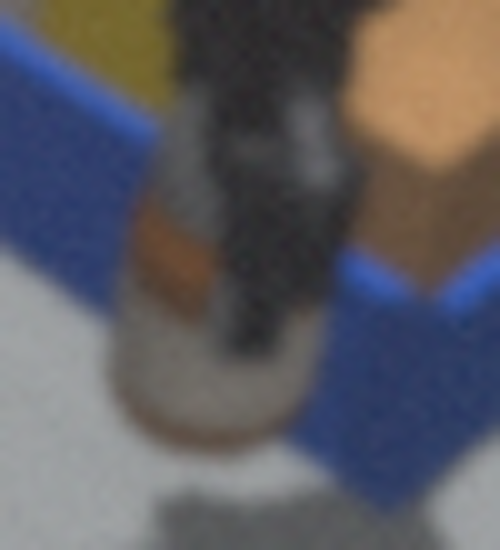

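Call:
{"method": "jog_arm", "body": {
  "slide": [
    [2.0,1.6,0],
    [3.2,2.6,0],
    [3.5,2.8,0],
    [3.5,2.8,0],
    [3.5,2.8,0],
    [3.5,2.8,0],
    [3.2,2.6,0],
    [2.0,1.6,0],
    [0.9,0.9,0],
    [0,0,0],
    [0,0,0]
  ],
  "yaw": [0,0,0,0,0,0,0,0,0,0,0]
}}

```text
t: 13.62
position: [0.5674, 0.126, 0.3563]
tool_rot: [0.341, 0.94, -0.0, -0.0]
contact_force: [0.1, -0.6, -2.0]
width: 0.0567
```

```bash
python3 look.py 8 wrist side
```

```text
13.725 [0.56742473 0.12581821 0.35651197] 140.1035181872956 [-0.4 -0.3 -2.6] [-0.05  0.02  0.05] 0.05639659284948881 [ 0.08  0.34 -0.03  1.2  -0.    0.78]
```

View pics/w8.png

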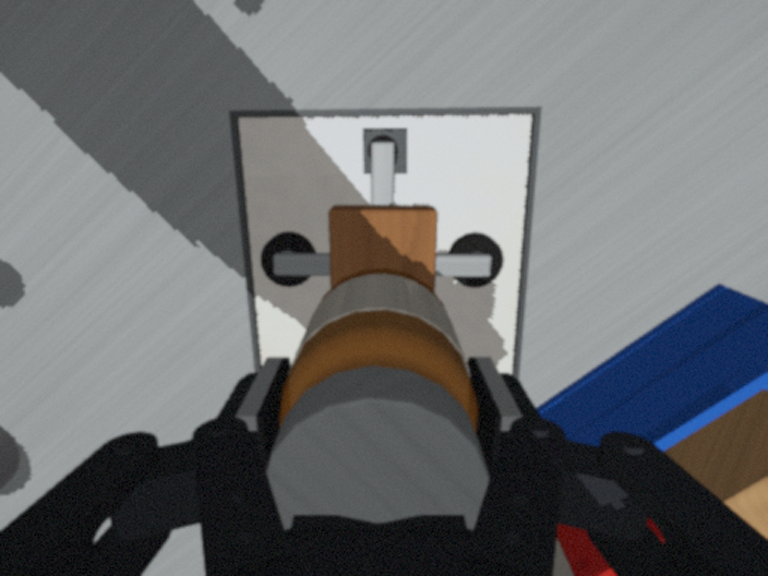

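View pics/s8.png

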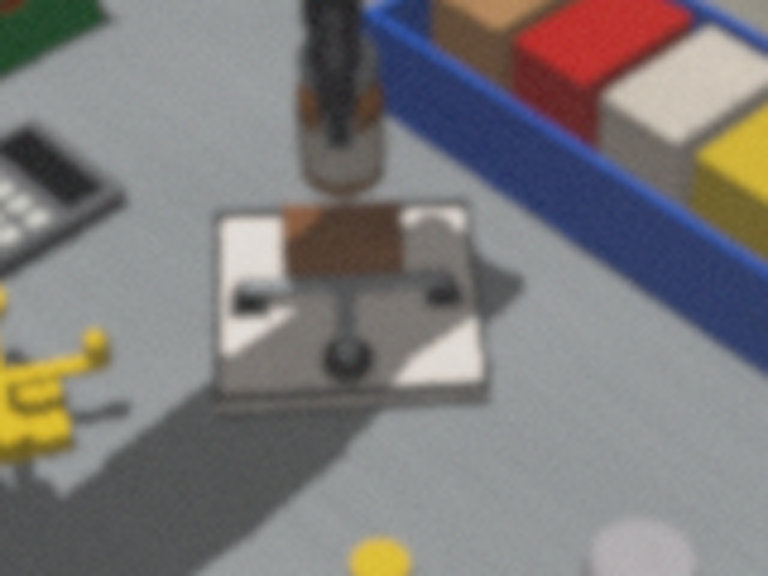

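Run:
```python
from h import *
import pickle,cv2
w=pickle.load(open("w8.pkl","rb"))
f=lambda p:((p[0]+.5)/1.5-.5,(p[1]+.5)/1.5-.5)
t=np.array([.5674,.1259]);ps=np.radians(140.15)
for p,z in[((330,206),.086),((437,207),.086),((289,259),.022),((475,260),.022),((385,150),.015),((380,270),.138)]:
    d=atz(w,*f(p),z)[:2]-t; print(p,(1000*np.array([np.cos(ps)*d[0]+np.sin(ps)*d[1],np.sin(ps)*d[0]-np.cos(ps)*d[1]])).round(1))
s=pickle.load(open("s8.pkl","rb"))
g=lambda p:((p[0]+.5)/4.8-.5+170,(p[1]+.5)/4.8-.5+110)
# side: head front top edge corners & jar bottom
a=(.567,.1288)
for P in[(.567,.1288,.086),(.5674,.1259,.138)]:
    print((( proj(s,P)-[170,110])*4.8).round(0))
```

```text
(330, 206) [ 46.1 -24.9]
(437, 207) [45.6 29.2]
(289, 259) [  3.4 -59.6]
(475, 260) [ 2.6 63.4]
(385, 150) [72.4  3.7]
(380, 270) [26.4  0.2]
[340. 221.]
[340. 166.]
```

Call:
{"method": "jog_arm", "body": {
  "slide": [
    [0.4,0.2,1.5],
    [0,0,1.8],
    [0,0,1.0],
    [0,0,0.5],
    [0,0,0],
    [0,0,0]
  ],
  "yaw": [0,0,0,0,0,0]
}}

```text
t: 14.48
position: [0.5656, 0.131, 0.3093]
tool_rot: [0.34, 0.94, 0.0, 0.0]
contact_force: [-0.1, 0.2, -2.0]
width: 0.057
```

```bash
python3 look.py 9 wrist side
```

```text
14.575 [0.56560531 0.13099382 0.30935916] 140.19298070427087 [ 0.7 -0.4 -2.7] [0.03 0.02 0.  ] 0.05688030220794687 [ 0.09  0.37 -0.11  1.09  0.    0.78]
```

View pics/w9.png

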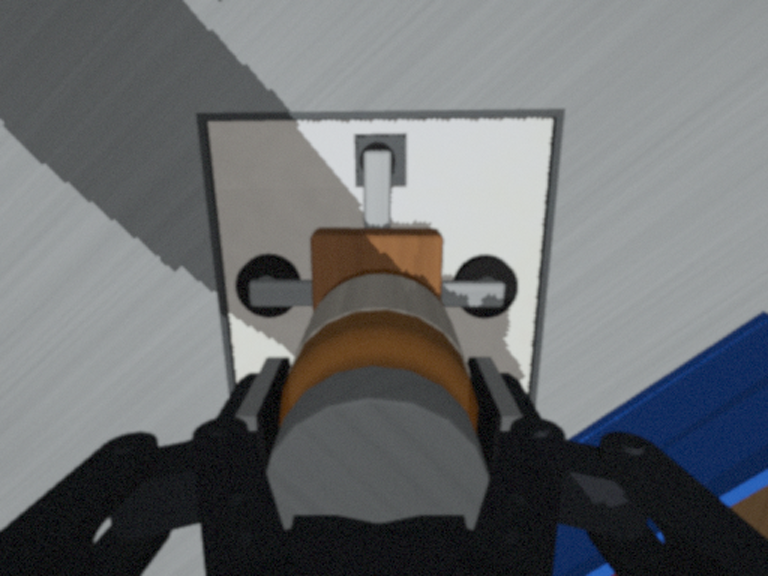

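View pics/s9.png

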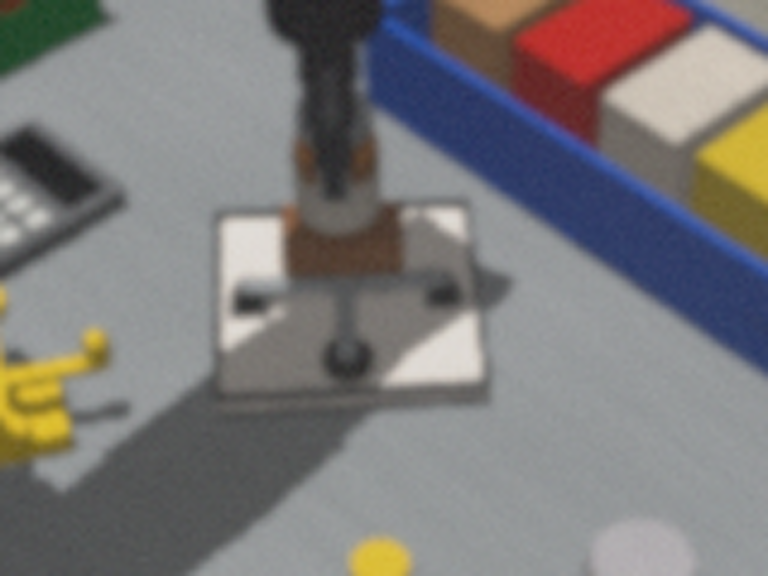

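Run:
```python
from h import *
import pickle,cv2
w=pickle.load(open("w9.pkl","rb"))
f=lambda p:((p[0]+.5)/1.5-.5,(p[1]+.5)/1.5-.5)
t=np.array([.5656,.131]);ps=np.radians(140.2)
for p,z in[((311,229),.086),((443,229),.086),((268,285),.022),((486,286),.022),((381,160),.015),((380,271),.0915)]:
    d=atz(w,*f(p),z)[:2]-t; print(p,(1000*np.array([np.cos(ps)*d[0]+np.sin(ps)*d[1],np.sin(ps)*d[0]-np.cos(ps)*d[1]])).round(1))
```

```text
(311, 229) [ 42.3 -27.9]
(443, 229) [42.2 26.4]
(268, 285) [ -0.9 -62.8]
(486, 286) [-1.6 61. ]
(381, 160) [67.4  1.3]
(380, 271) [25.8  0.5]
```

Centring is within about 2 mm. The wrist and side estimates disagree on sign at that level, so I'll leave it and lower the jar.

Call:
{"method": "jog_arm", "body": {
  "slide": [
    [0,0,0.2],
    [0,0,0.1],
    [0,0,0.1],
    [0,0,0]
  ],
  "yaw": [0,0,0,0]
}}

```text
t: 15.08
position: [0.5653, 0.131, 0.3046]
tool_rot: [0.34, 0.94, 0.0, -0.0]
contact_force: [-0.5, 0.5, -2.4]
width: 0.057
```

Call:
{"method": "jog_arm", "body": {
  "slide": [
    [0,0,0.1],
    [0,0,0],
    [0,0,0]
  ],
  "yaw": [0,0,0]
}}

```text
t: 15.45
position: [0.5654, 0.131, 0.304]
tool_rot: [0.34, 0.94, 0.0, 0.0]
contact_force: [-0.3, 0.5, 0.8]
width: 0.0568
```

Call:
{"method": "jog_arm", "body": {
  "slide": [
    [0,0,0.1],
    [0,0,0],
    [0,0,0]
  ],
  "yaw": [0,0,0]
}}

```text
t: 15.82
position: [0.5654, 0.1309, 0.3039]
tool_rot: [0.34, 0.94, 0.0, 0.001]
contact_force: [-3.2, -0.8, 6.4]
width: 0.057
```

Call:
{"method": "jog_arm", "body": {
  "slide": [
    [0,0,0],
    [0,0,0],
    [0,0,0],
    [0,0,0],
    [0,0,0],
    [0,0,0]
  ],
  "yaw": [0,0,0,0,0,0],
  "claw": 8.54
}}

```text
t: 16.58
position: [0.5653, 0.131, 0.3027]
tool_rot: [0.34, 0.94, 0.0, -0.0]
contact_force: [-0.3, -0.1, -0.4]
width: 0.0852
```

Call:
{"method": "jog_arm", "body": {
  "slide": [
    [0,0,-1],
    [0,0,-2],
    [0,0,-3],
    [0,0,-4],
    [0,0,-3],
    [0,0,0],
    [0,0,0],
    [0,0,0]
  ],
  "yaw": [0,0,0,0,0,0,0,0]
}}

```text
t: 17.58
position: [0.565, 0.1309, 0.4315]
tool_rot: [0.34, 0.94, -0.0, -0.001]
contact_force: [-0.1, -0.6, 0.3]
width: 0.0855
```

```bash
python3 look.py 10 wrist side
```

```text
17.675 [0.56513206 0.13092509 0.43160237] 140.19091254244483 [-0.4 -1.3 -0.1] [ 0.02 -0.01 -0.  ] 0.08565463551537966 [0.09 0.32 0.12 1.37 0.   0.78]
```

View pics/w10.png

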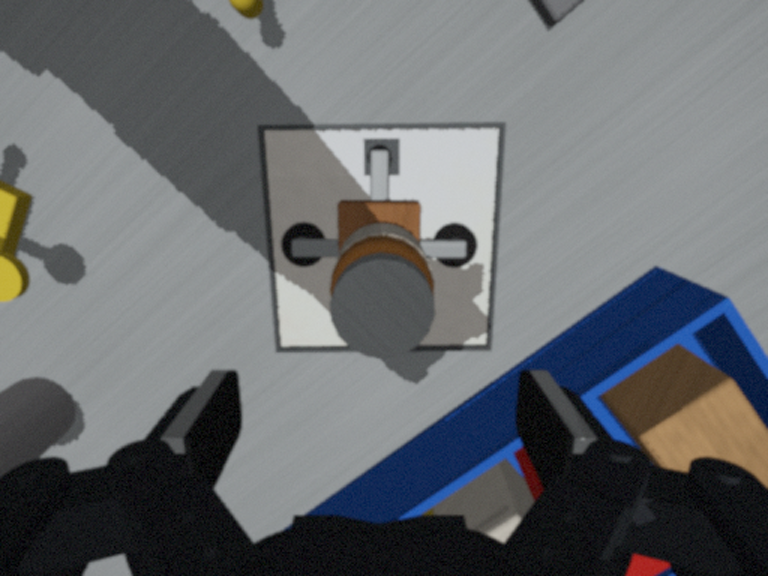

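View pics/s10.png

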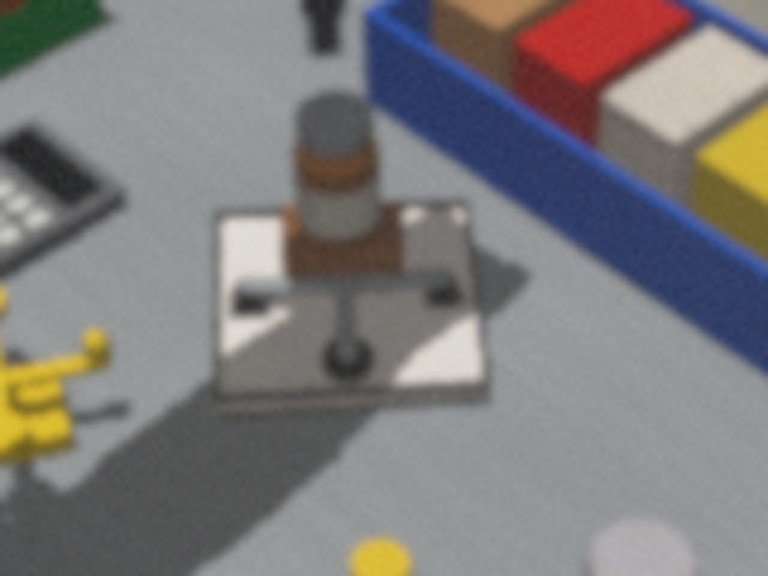

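Run:
```python
from h import *
import pickle
w=pickle.load(open("w10.pkl","rb"));s=pickle.load(open("s10.pkl","rb"))
f=lambda p:((p[0]+.5)/1.5-.5,(p[1]+.5)/1.5-.5)
t=np.array([.5651,.1309]);ps=np.radians(140.2)
def T(P): d=P[:2]-t; return (1000*np.array([np.cos(ps)*d[0]+np.sin(ps)*d[1],np.sin(ps)*d[0]-np.cos(ps)*d[1]])).round(1)
for p,z in[((338,202),.086),((420,202),.086),((304,245),.022),((456,245),.022),((382,305),.186),((331,305),.186),((434,305),.186)]: print(p,T(atz(w,*f(p),z)))
g=lambda p:((p[0]+.5)/4.8-.5+170,(p[1]+.5)/4.8-.5+110)
print("side lid",T(atz(s,*g((333,123)),.186)))
for p in[(402,207),(283,206)]: print("side head top far?",T(atz(s,*g(p),.086)))
print("side jar bottom ends", [T(atz(s,*g(p),.086)) for p in((297,222),(381,222))])
```

```text
(338, 202) [ 39.9 -27.6]
(420, 202) [39.8 26.6]
(304, 245) [ -2.2 -61.9]
(456, 245) [-2.3 62.4]
(382, 305) [2.2 1. ]
(331, 305) [  2.2 -23.6]
(434, 305) [ 2.2 26. ]
side lid [ -0.6 -13.4]
side head top far? [-45.   13.5]
side head top far? [37.6 20.1]
side jar bottom ends [array([28.1,  3. ]), array([-29.8,  -0.8])]
```

Run:
```python
from station import bot,camera
import cv2
c=camera("side"); cv2.imwrite("pics/s11.png",cv2.resize(c["image"][:,:,::-1],(768,576)))
```

```text
(no output)
```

View pics/s11.png

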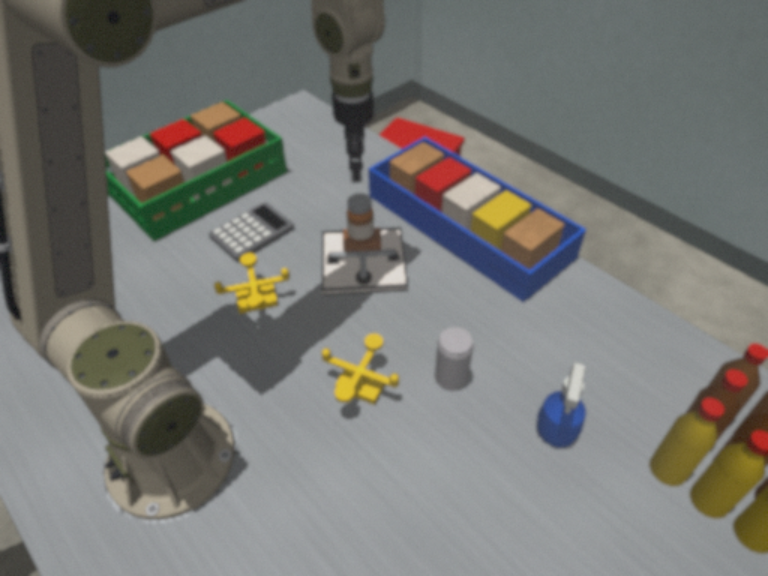

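The side view shows the jar upright on the stand at about (360,215). The tin, sprayer and calculator are where they started, and the gripper is clear.

```bash
python3 -c "
from station import bot
print(bot.close_job(), bot.state()['t'])"
```

```text
the job is handed in; nothing more can be done
the job is handed in; nothing more can be done
```

The stand is turned and seated in the tray, the jar stands upright on its wooden top, and the job is handed in at about 18 s. I gripped the stand by its head, lifted it, turned it about 84° over the tray centre, lowered it and let go. Then I picked up the jar and set it on top.

What the last checks showed:
- **Stand:** The long feet are in the wells and it is level to within 1°. It lines up with the tray to about 1°. The jar touched down at the gripper height expected for a fully seated stand (head top at 86 mm), though an earlier camera fit read 83 mm.
- **Jar:** It is upright, about 3–4 mm off centre along the long side of the head and about 1–2 mm across it. Just before lowering, the wrist and side cameras disagreed on the direction of the offset at the 2 mm level, so I did not correct it.
- **Other things:** The tin, spray bottle and calculator look unmoved and the gripper is clear. The contact forces I read stayed under about 16 N.

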